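# Fasten the larger glassware chest in the school laboratory

## Robot

A 6-joint arm with a two-finger parallel gripper is mounted at the origin on the work surface. World frame = base frame: x ahead of the robot, y to its left, z up, the work surface at z = 0. Lengths are in m, angles in rad, forces in N, time in s.
With the tool pointing down it reaches from about 0.4 to 0.825 m from the base axis. Payload 7 kg.
Tool frame: the origin (TCP) lies between the finger pads; the fingertips stand 14 mm ahead of it and the grasp point (between the pads) lies 5 mm behind it (r.tips_ahead is the distance from the TCP to the fingertips, in m); z points along the fingers, y is the direction in which the jaws open and shut (so a half turn about z gives the same grasp; the last joint's range is limited). The gripper opens to 85 mm and grips with 20 to 120 N. Pads are 22 mm wide; open, the fingers measure 114 mm over their backs; the gripper's body (76 mm by 85 mm) begins 54 mm behind the grasp point. The pads swing forward as they close: fully open they stand 13 mm farther back than shut.
Start: joints at [-1.028, 0.359, 0.012, 0, -1.224, -0.288], TCP at [0.17, -0.653, 0.245] pointing down, gripper open.
Joint ranges: [-3.07, 3.07], [-1.43, 2.12], [-1.02, 1.25], [-3.03, 1.67], [-3.05, -0], [-3.03, 3.03]. Speed limits (rad/s): [2.39, 2.39, 3.01, 3.14, 3.14, 3.14].

## Interface

Orientations are given as a unit quaternion [w, x, y, z].
In Python, from rig import monitor, vision, r gives the robot as it stands.
- The arm moves only by the tool move_arm, never from a script. Its argument "moves" is a list of rows, each a list of 7 numbers: the turn, a rotation vector about the tool's x, y, z in rad, then the shift along the tool's x, y, z in mm, then the gripper's target within -1 to 1 (fully open at 1, half-way at 0, shut at -1). A call has 1 to 8 rows; each row is the pose to reach, as a shift and turn from the pose commanded when the call began, along the tool's axes at that moment; what a row does not reach only later rows make up. A row lasts 1/8 s, in which the tool goes at most 62.5 mm and 10.7 degrees, less where a joint would pass 70% of its speed; a pose out of reach is approached as far as the arm can. A call with a gripper value outside its range is refused whole. The fingers move at their own pace and stop on an object; the grip force is fixed at half the most. Time passes only in rows, so rows that repeat a pose let the fingers close. It gives the time, the measured TCP pose, the force and the opening at its end, in the units of the state.
- monitor.read_state(): the state, without advancing time (a new reading comes with each control period).
- vision.camera(name): name is "side" or "top" or "wrist"; returns a dict with "pixels" (384x512x3 uint8, red, green, blue), "fx", "fy", "cx", "cy" (pixels), "rvec" (rotation vector, rad) and "tvec" (3), from world to camera coordinates, as OpenCV has them. Camera axes: x right, y down, z forward; pixel columns grow to the right and rows downward; lengths in m; the calibration is good to about 2 mm. A picture is of the moment at which its call begins. There is no depth.
- r.job_done(): hands the job in, once; it reports no verdict.
Trained networks look in a picture, given as the dict that the camera call returned (one of the last four; its "shot" number tells which), for a name from the list of things; names that differ only in an ending like _2 or _b are one class to them, and where a whole thing is asked for, a point or a joint stands for the part that bears it (a point fixed in the world has none). Each returns a list of dicts, best first, with "conf" (0 to 1); they miss things now and then, are a little off and sometimes report something else, mostly with a low value. They report only what shows in the picture. A call takes as long as a camera call.
- vision.look_for(picture, label): "bbox" ([left, top, width, height] in pixels, round what is visible of it).
- vision.spot_point(picture, label): "point" ([column, row] in pixels: a listed point, or the origin of a listed thing).
The state is a dict: "t": time; "q": joint angles; "joint_velocities": joint speeds; "effort": joint torques, N m; "ee_pos": TCP position; "orientation": TCP orientation; "force": force on the tool from outside, world axes, zero at the start; "moment": the same for the moment, N m; "finger_gap": finger opening in m.
Only numpy, scipy, OpenCV 4.12 (cv2) and the standard library are available. Lean on these libraries where they do the work, as an engineer would, in place of code of your own. Each camera call takes 0.05 s, during which the arm holds its last target.

## Task

Two wooden glassware chests stand on the laboratory table, each with its lid shut and its steel hasp thrown back. Fasten the larger chest ready for the store: swing its hasp over so that it lies flat on the lid with the staple standing through its slot. The smaller chest is still in use: leave its hasp open as it is.

Things in the scene. Friction and masses are not known exactly. Their poses are not given: they have to be found in the camera images.
- big_chest: Larger wooden chest, 220 (x) x 220 (y) x 95 mm high, fixed. Origin: centre of underside, z up. Flat top: dark fixed deck on its -x side (nearer the robot), flush pale shut lid on +x. Hasp hinge pin along chest y through x=-25 mm, y=0, 99 mm above the table. Staple (loop 23 mm in x, 5 mm in y) stands 20 mm out of the lid at x=17 mm, y=0; top otherwise clear.
- big_hasp (a joint): Larger chest's hasp angle, rad: 0 = fastened, flat on the lid towards chest +x, upper face 101 mm above table; 1.57 = upright; more = thrown back over the deck (stop 2.75); starts 1.8-2.3. Steel strap 90 mm long from the hinge, 30 wide, 4 thick; slot 28-60 mm from the hinge, solid end 60-90 mm. Stiff hinge: stays where left, end moves at a 1-2 N push.
- small_chest: Smaller wooden chest of the same make, 170 (x) x 150 (y) x 75 mm high, fixed, still in use. Origin: centre of underside, z up. It has a hasp of the same size and place (hinge at x=-25 mm), also thrown back, and a small brass weight on its lid. The chests stand side by side, 0.4 to 0.6 m apart, either one on the left.
- small_hasp_end (a point): Middle of the free end of the smaller chest's hasp, 90 mm from its hinge; to be left where it is.

How it is judged:
By the outcome, as a careful person would: the job done as asked, in the order asked, and still so for the second after the job is handed in, with the robot touching nothing.
It also fails if it takes over 32 s, if anything falls off the work surface, if the arm or the gripper's body presses on something with over 40 N, if the wrist force passes 120 N, or if a joint passes its speed limit or range.

## Working session

There is one attempt and no reset: what is moved stays moved. The work goes in short steps, Python scripts to look and compute and a tool call to move; the robot and the scene stay as the last step left them, time stands still between calls to the robot, and variables do not carry over. Pictures are saved under pics/ and viewed, and the job is handed in when it is done.

Besides the shell and the picture viewer there is one more tool, called after ">>>" as a command line: name --pt "numbers of a row" for each row, then --argument value for the rest. move_arm: Moves the arm, as the interface text tells. Its arguments: {"type":"object","properties":{"moves":{"type":"array","items":{"type":"array","items":{"type":"number"}}}},"required":["moves"]}

```bash
mkdir -p pics; ls
python3 - <<'E'
from rig import monitor, vision, r
import cv2
s=monitor.read_state(); print(s['t'],s['ee_pos'],s['orientation'],s['finger_gap'])
for n in ['top','side']:
    p=vision.camera(n); cv2.imwrite(f'pics/{n}0.png',p['pixels'][:,:,::-1])
    print(n,p['fx'],p['cx'],p['cy'],p['rvec'],p['tvec'])
    for l in ['big_chest','big_hasp','small_chest','small_hasp_end']:
        print(l,'box',vision.look_for(p,l)[:2],'pt',vision.spot_point(p,l)[:2])
E
```

```text
pics
0.0 [ 0.16999461 -0.65277594  0.24438377] [-1.72593542e-04 -1.27003059e-01  9.91901997e-01  7.88898020e-04] 0.08549017309705159
top 486.85211470227404 253.9848891279393 189.58892409139517 [ 2.2307606  -2.20135928  0.0679065 ] [-0.02283176  0.56336807  1.12690789]
big_chest box [{'bbox': [65.0, 126.9, 125.4, 118.2], 'conf': 0.92}, {'bbox': [325.3, 146.5, 87.4, 82.2], 'conf': 0.21}] pt [{'point': [133.2, 189.0], 'conf': 0.95}]Traceback (most recent call last):
  File "<stdin>", line 8, in <module>
ValueError: it knows: big_chest, small_chest, small_hasp_end
```

Run:
```python
from rig import monitor, vision, r
import cv2
for n in ['top','side']:
    p=vision.camera(n); cv2.imwrite(f'pics/{n}0.png',p['pixels'][:,:,::-1])
    print(n,p['fx'],p['cx'],p['cy'],p['rvec'],p['tvec'])
    for l in ['big_chest','big_hasp','small_chest','small_hasp_end']:
        print(l,'box',vision.look_for(p,l)[:2])
        if l!='big_hasp': print('pt',vision.spot_point(p,l)[:2])
```

```text
top 486.85211470227404 253.9848891279393 189.58892409139517 [ 2.2307606  -2.20135928  0.0679065 ] [-0.02283176  0.56336807  1.12690789]
big_chest box []
pt [{'point': [132.7, 189.2], 'conf': 0.72}]
big_hasp box [{'bbox': [102.8, 195.2, 24.5, 30.5], 'conf': 0.85}]
small_chest box [{'bbox': [325.1, 146.0, 85.6, 85.5], 'conf': 0.8}, {'bbox': [362.0, 198.2, 25.0, 12.7], 'conf': 0.42}]
pt [{'point': [358.6, 189.6], 'conf': 0.88}]
small_hasp_end box [{'bbox': [363.4, 198.1, 21.0, 11.3], 'conf': 0.56}]
pt [{'point': [382.4, 207.9], 'conf': 0.55}]
side 361.2443548482826 255.38158859594748 194.84160931823038 [ 2.42003174 -0.0219639   0.01075708] [-0.55514329  0.08145198  0.9117006 ]
big_chest box [{'bbox': [217.1, 278.4, 97.2, 98.0], 'conf': 0.75}, {'bbox': [212.5, 99.9, 86.5, 85.3], 'conf': 0.62}]
pt [{'point': [262.1, 154.7], 'conf': 0.88}]
big_hasp box [{'bbox': [231.8, 102.0, 15.4, 24.9], 'conf': 0.5}]
small_chest box [{'bbox': [215.1, 280.8, 98.6, 94.5], 'conf': 0.87}]
pt [{'point': [266.1, 334.8], 'conf': 0.92}]
small_hasp_end box [{'bbox': [240.3, 285.7, 18.8, 38.7], 'conf': 0.63}]
pt [{'point': [241.0, 292.1], 'conf': 0.66}]
```

View pics/top0.png

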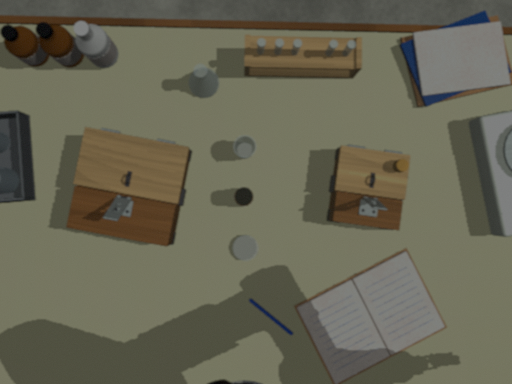

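View pics/side0.png

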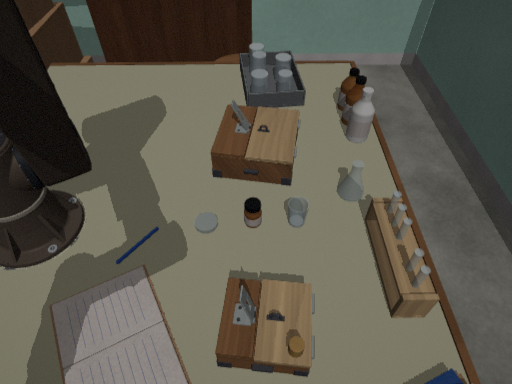

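Run:
```python
import cv2,numpy as np
a=cv2.imread('pics/top0.png')[115:255,55:205]; cv2.imwrite('pics/topz.png',cv2.resize(a,None,fx=4,fy=4,interpolation=cv2.INTER_CUBIC))
a=cv2.imread('pics/side0.png')[85:195,200:315]; cv2.imwrite('pics/sidez.png',cv2.resize(a,None,fx=5,fy=5,interpolation=cv2.INTER_CUBIC))
```

```text
(no output)
```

View pics/topz.png

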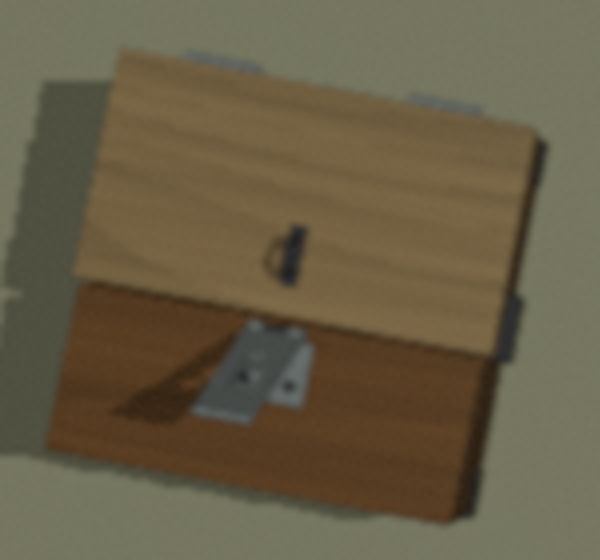

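View pics/sidez.png

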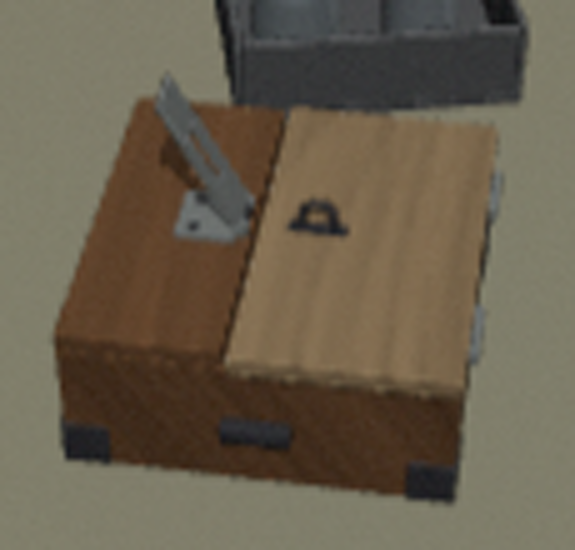

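```bash
cat > h.py <<'E'
import numpy as np,cv2
from scipy.optimize import least_squares
CAM={'top':(486.852,253.985,189.589,[2.2307606,-2.20135928,0.0679065],[-0.02283176,0.56336807,1.12690789]),
'side':(361.244,255.3816,194.8416,[2.42003174,-0.0219639,0.01075708],[-0.55514329,0.08145198,0.9117006])}
def proj(c,P):
    f,cx,cy,rv,t=CAM[c]; return cv2.projectPoints(np.float64(P).reshape(-1,3),np.float64(rv),np.float64(t),np.array([[f,0,cx],[0,f,cy],[0,0,1.]]),None)[0].reshape(-1,2)
def chest2w(p,P):
    c,s=np.cos(p[2]),np.sin(p[2]);P=np.float64(P).reshape(-1,3);return np.c_[c*P[:,0]-s*P[:,1]+p[0],s*P[:,0]+c*P[:,1]+p[1],P[:,2]]
def hasp(a,rr,y=0,off=0): return [-.025+rr*np.cos(a)-off*np.sin(a),y,.099+rr*np.sin(a)+off*np.cos(a)]
E
cat > fit.py <<'E'
from h import *
h=.11
topz=lambda *q:np.array(q)/4+[55,115]
sidez=lambda *q:np.array(q)/5+[200,85]
T=topz((122,48),(538,130),(455,523),(47,450)); TP=[[h,h,.095],[h,-h,.095],[-h,-h,.095],[-h,h,.095]]
S=sidez((495,122),(462,388),(57,338),(138,100),(66,460),(453,500)); SP=TP+[[-h,-h,0],[h,-h,0]]
HT=topz((192,412),(250,422)); HS=sidez((165,75))
def res(p):
    HP=[hasp(p[3],.09,.015),hasp(p[3],.09,-.015)]
    return np.r_[(proj('top',chest2w(p,TP))-T).ravel(),(proj('side',chest2w(p,SP))-S).ravel(),(proj('top',chest2w(p,HP))-HT).ravel(),(proj('side',chest2w(p,hasp(p[3],.09)))-HS).ravel()]
s=least_squares(res,[.5,.25,-.2,2.],loss='soft_l1'); print(s.x); print(res(s.x).reshape(-1,2).round(1).tolist())
p=s.x
print('hinge',chest2w(p,[-.025,0,.099]),'staple',chest2w(p,[.017,0,.115]),'end',chest2w(p,hasp(p[3],.09)))
E
python3 fit.py
```

```text
[ 0.56444569  0.25908065 -0.16801007  2.08467675]
[[1.0, -0.4], [-2.2, -2.3], [-0.5, 0.0], [-0.2, -0.1], [-0.3, 1.1], [0.4, -2.1], [-1.5, -0.7], [-1.1, -1.0], [-0.2, -0.1], [-0.5, 0.4], [0.3, -0.6], [0.9, -0.4], [-1.5, 2.9]]
hinge [[0.53979771 0.26326117 0.099     ]] staple [[0.58120632 0.25623789 0.115     ]] end [[0.49618022 0.27065908 0.17737592]]
```

```bash
cat > plan.py <<'E'
from rig import monitor
from h import *
from scipy.spatial.transform import Rotation as R
def rows(wps,yaw=None):
    """world wps -> tool-axis shift mm; yaw: world heading (rad) wanted for tool y axis, tool down"""
    s=monitor.read_state(); q=s['orientation']; C=R.from_quat(np.r_[q[1:],q[0]])
    print('t',s['t'],'pos',np.round(s['ee_pos'],4),'F',np.round(s['force'],1),'gap',round(s['finger_gap'],4))
    if yaw is not None:
        y=np.array([np.cos(yaw),np.sin(yaw),0]);z=np.array([0,0,-1.]);x=np.cross(y,z)
        print('turn',(C.inv()*R.from_matrix(np.c_[x,y,z])).as_rotvec().round(3))
    for w in wps: print(np.round(w,3),(C.inv().apply(np.array(w)-s['ee_pos'])*1e3).round(0))
E
python3 - <<'E'
from plan import *
p=[.5644,.2591,-.168]
rows([[.3,-.5,.3],[.45,-.25,.3],[.5,0,.3],[.44,.28,.3]],np.pi/2-.168)
for x in(-.13,): print(chest2w(p,[x,0,.3]))
E
```

```text
t 1.0 pos [ 0.1701 -0.6532  0.2453] F [ 0.2 -0.2  0.1] gap 0.0855
turn [-0.     0.     0.423]
[ 0.3 -0.5  0.3] [-164.  115.  -55.]
[ 0.45 -0.25  0.3 ] [-372.  320.  -55.]
[0.5 0.  0.3] [-484.  549.  -55.]
[0.44 0.28 0.3 ] [-496.  835.  -55.]
[[0.43623025 0.28083741 0.3       ]]
```

>>> move_arm --pt "0 0 0 -40 30 -25 -1" --pt "0 0 0.1 -80 57 -45 -1" --pt "0 0 0.2 -120 85 -55 -1" --pt "0 0 0.3 -164 115 -55 -1" --pt "0 0 0.4 -210 155 -55 -1" --pt "0 0 0.423 -250 200 -55 -1" --pt "0 0 0.423 -290 240 -55 -1" --pt "0 0 0.423 -330 280 -55 -1"

```text
t: 2.0
ee_pos: [0.4196, -0.2973, 0.3007]
orientation: [0.0, 0.084, 0.996, -0.0]
force: [1.8, -0.9, -0.4]
finger_gap: 0.0001
```

Run:
```python
from plan import *
rows([[.5,-.12,.3],[.5,0,.3],[.436,.281,.3]],np.pi/2-.168)
```

```text
t 2.0 pos [ 0.4196 -0.2973  0.3007] F [ 1.8 -0.9 -0.4] gap 0.0001
turn [-0.     0.001 -0.   ]
[ 0.5  -0.12  0.3 ] [-50. 188.   1.]
[0.5 0.  0.3] [-30. 307.   1.]
[0.436 0.281 0.3  ] [ 81. 573.   1.]
```

>>> move_arm --pt "0 0 0 -20 55 0 -1" --pt "0 0 0 -35 112 0 -1" --pt "0 0 0 -45 170 0 -1" --pt "0 0 0 -45 230 0 -1" --pt "0 0 0 -30 290 0 -1" --pt "0 0 0 0 345 0 -1" --pt "0 0 0 25 400 0 -1" --pt "0 0 0 45 455 0 -1"

```text
t: 3.0
ee_pos: [0.4497, 0.1589, 0.3009]
orientation: [0.0, 0.084, 0.996, 0.001]
force: [0.9, -0.0, 0.8]
finger_gap: 0.0002
```

>>> move_arm --pt "0 0 0 20 55 0 -1" --pt "0 0 0 36 110 0 -1" --pt "0 0 0 38 118 0 -1" --pt "0 0 0 38 118 0 -1"

```text
t: 3.5
ee_pos: [0.4327, 0.2801, 0.3001]
orientation: [-0.0, 0.083, 0.997, -0.0]
force: [0.5, -0.2, -0.3]
finger_gap: 0.0
```

Run:
```python
from plan import *
from rig import vision
p=vision.camera('wrist'); cv2.imwrite('pics/w1.png',p['pixels'][:,:,::-1])
p=vision.camera('side'); cv2.imwrite('pics/s1.png',cv2.resize(p['pixels'][50:200,150:350,::-1],None,fx=4,fy=4,interpolation=cv2.INTER_CUBIC))
rows([[.436,.281,.3]])
```

```text
t 3.6 pos [0.433  0.2789 0.3004] F [ 0.4  0.5 -0.1] gap -0.0002
[0.436 0.281 0.3  ] [-3.  3.  0.]
```

View pics/w1.png

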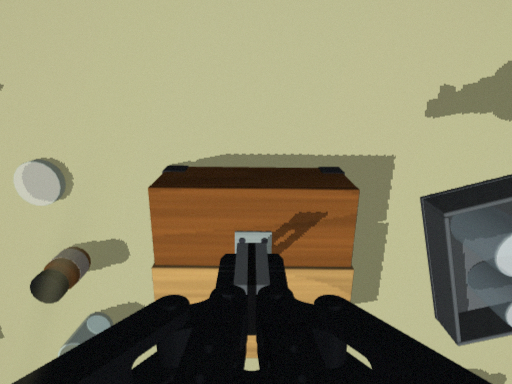

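View pics/s1.png

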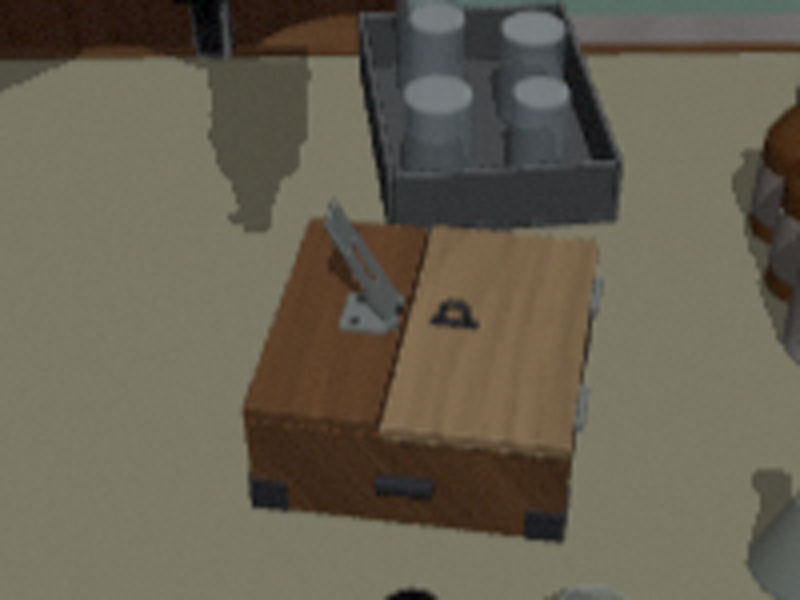

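Run:
```python
from plan import *
p=[.5644,.2591,-.168]
W=[[-.13,0,.172],[-.08,0,.178],[-.06,0,.18],[-.045,0,.19]]
for a in np.radians([90,80,70,60,50,40,30,20,10,5,0]):
    h=hasp(a,.082,0,.002); W.append([h[0]-.011,0,h[2]+.014])
rows(chest2w(p,W),np.pi/2-.168)
```

```text
t 3.6 pos [0.433  0.2789 0.3004] F [ 0.4  0.5 -0.1] gap -0.0002
turn [-0.    -0.    -0.001]
[0.436 0.281 0.172] [ -3.   2. 128.]
[0.486 0.272 0.178] [-53.   3. 122.]
[0.505 0.269 0.18 ] [-73.   3. 120.]
[0.52  0.267 0.19 ] [-88.   3. 110.]
[0.527 0.265 0.195] [-95.   3. 105.]
[0.541 0.263 0.194] [-109.    3.  106.]
[0.555 0.261 0.191] [-123.    3.  110.]
[0.568 0.259 0.185] [-136.    3.  115.]
[0.579 0.257 0.177] [-148.    3.  123.]
[0.59  0.255 0.167] [-158.    3.  133.]
[0.598 0.253 0.156] [-167.    3.  145.]
[0.604 0.252 0.143] [-173.    3.  157.]
[0.608 0.252 0.129] [-177.    3.  171.]
[0.609 0.251 0.122] [-178.    3.  178.]
[0.61  0.251 0.115] [-179.    3.  185.]
```

>>> move_arm --pt "0 0 0 -3 3 60 -1" --pt "0 0 0 -3 3 115 -1" --pt "0 0 0 -10 3 128 -1" --pt "0 0 0 -30 3 128 -1" --pt "0 0 0 -50 3 124 -1" --pt "0 0 0 -65 3 120 -1" --pt "0 0 0 -80 3 114 -1" --pt "0 0 0 -95 3 107 -1"

```text
t: 4.6
ee_pos: [0.5281, 0.2665, 0.194]
orientation: [-0.0, 0.084, 0.996, 0.0]
force: [-0.2, 0.3, -1.0]
finger_gap: 0.0001
```

Run:
```python
from plan import *
from rig import vision
p=vision.camera('side'); cv2.imwrite('pics/s2.png',cv2.resize(p['pixels'][50:200,150:350,::-1],None,fx=4,fy=4,interpolation=cv2.INTER_CUBIC))
p=[.5644,.2591,-.168]
W=[]
for a in np.radians([90,80,70,60,50,40,30,20,10,5,0]):
    h=hasp(a,.082,0,.002); W.append([h[0]-.011,0,h[2]+.014])
rows(chest2w(p,W),np.pi/2-.168)
```

```text
t 4.65 pos [0.5299 0.2667 0.1948] F [ 2.8 -0.5  2.6] gap 0.0001
turn [ 0.001  0.002 -0.   ]
[0.527 0.265 0.195] [ 3. -2. -0.]
[0.541 0.263 0.194] [-12.  -2.   1.]
[0.555 0.261 0.191] [-25.  -2.   4.]
[0.568 0.259 0.185] [-39.  -2.  10.]
[0.579 0.257 0.177] [-50.  -2.  18.]
[0.59  0.255 0.167] [-61.  -2.  28.]
[0.598 0.253 0.156] [-69.  -2.  39.]
[0.604 0.252 0.143] [-76.  -2.  52.]
[0.608 0.252 0.129] [-80.  -2.  66.]
[0.609 0.251 0.122] [-81.  -2.  73.]
[0.61  0.251 0.115] [-81.  -2.  80.]
```

View pics/s2.png

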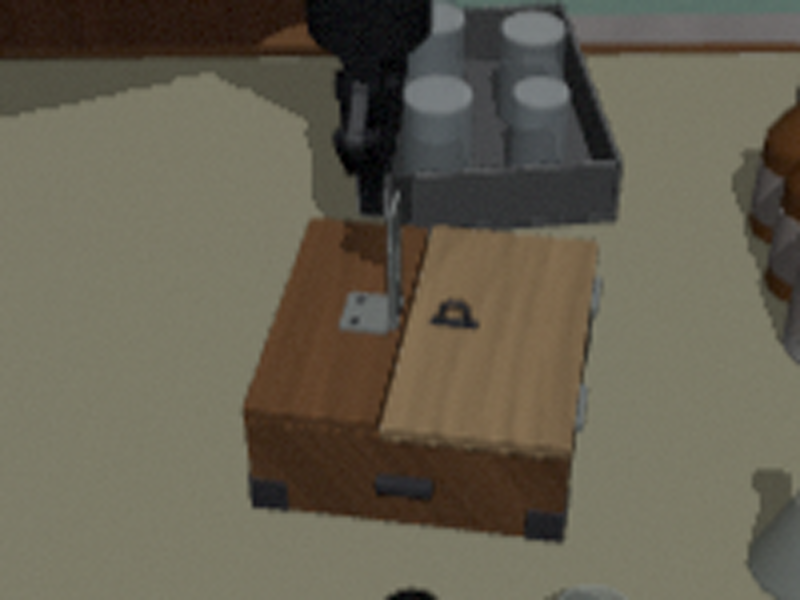

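>>> move_arm --pt "0 0 0 -12 -2 1 -1" --pt "0 0 0 -25 -2 4 -1" --pt "0 0 0 -38 -2 10 -1" --pt "0 0 0 -50 -2 18 -1" --pt "0 0 0 -60 -2 28 -1" --pt "0 0 0 -69 -2 39 -1" --pt "0 0 0 -75 -2 51 -1" --pt "0 0 0 -78 -2 60 -1"

```text
t: 5.65
ee_pos: [0.6038, 0.2515, 0.1321]
orientation: [-0.0, 0.084, 0.996, -0.0]
force: [0.3, 0.6, 0.8]
finger_gap: 0.0
```

Run:
```python
from plan import *
from rig import vision
p=vision.camera('side'); cv2.imwrite('pics/s3.png',cv2.resize(p['pixels'][50:200,150:350,::-1],None,fx=4,fy=4,interpolation=cv2.INTER_CUBIC))
p=[.5644,.2591,-.168]
W=[]
for a in np.radians([20,10,5,0]):
    h=hasp(a,.082,0,.002); W.append([h[0]-.011,0,h[2]+.014])
W[-1][0]=.05
rows(chest2w(p,W),np.pi/2-.168)
```

```text
t 5.7 pos [0.6034 0.2513 0.131 ] F [-0.8  0.3 -0.3] gap -0.0001
turn [-0.002 -0.002 -0.001]
[0.604 0.252 0.143] [ -1.   1. -12.]
[0.608 0.252 0.129] [-5.  1.  2.]
[0.609 0.251 0.122] [-6.  1.  9.]
[0.614 0.251 0.115] [-10.   1.  16.]
```

View pics/s3.png

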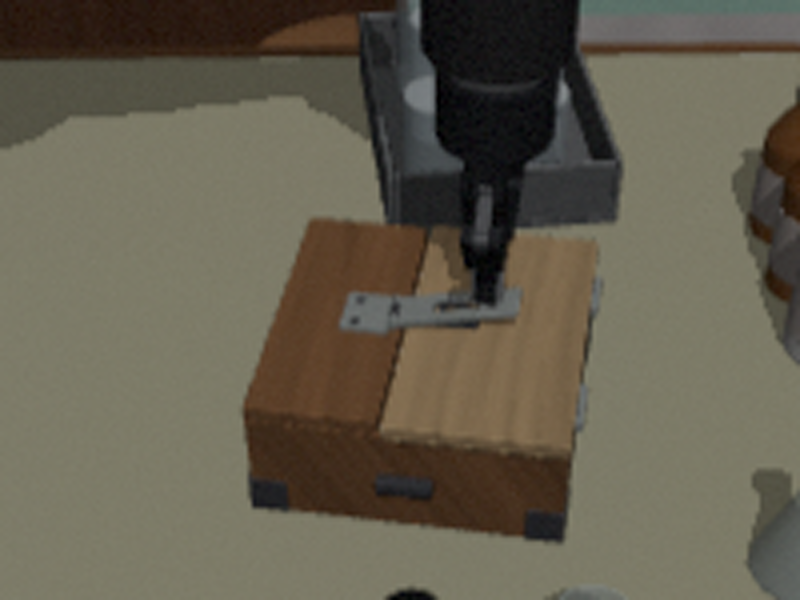

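>>> move_arm --pt "0 0 0 -8 1 1 -1" --pt "0 0 0 -11 1 5 -1" --pt "0 0 0 -11 1 9 -1" --pt "0 0 0 -11 1 13 -1"

```text
t: 6.2
ee_pos: [0.6148, 0.251, 0.1203]
orientation: [0.0, 0.084, 0.996, 0.0]
force: [0.8, -0.5, -0.2]
finger_gap: 0.0002
```

>>> move_arm --pt "0 0 0 0 0 2 -1" --pt "0 0 0 0 0 3 -1"

```text
t: 6.45
ee_pos: [0.6146, 0.251, 0.1173]
orientation: [0.0, 0.084, 0.996, -0.0]
force: [0.8, 0.9, 0.9]
finger_gap: 0.0
```

>>> move_arm --pt "0 0 0 0 0 1 -1" --pt "0 0 0 0 0 2 -1"

```text
t: 6.7
ee_pos: [0.6147, 0.2509, 0.1153]
orientation: [0.0, 0.084, 0.996, -0.0]
force: [0.9, 0.2, 0.3]
finger_gap: 0.0002
```

>>> move_arm --pt "0 0 0 0 0 0.7 -1" --pt "0 0 0 0 0 1 -1"

```text
t: 6.95
ee_pos: [0.6147, 0.2509, 0.115]
orientation: [0.0, 0.084, 0.996, 0.0]
force: [-1.6, -0.2, 6.7]
finger_gap: -0.0001
```

>>> move_arm --pt "0 0 0 0 0 0.5 -1" --pt "0 0 0 0 0 1 -1" --pt "0 0 0 0 0 1 -1"

```text
t: 7.32
ee_pos: [0.6148, 0.251, 0.1148]
orientation: [0.0, 0.084, 0.996, 0.0]
force: [-4.0, -1.4, 11.0]
finger_gap: -0.0005
```

Run:
```python
from plan import *
from rig import vision
p=vision.camera('side'); cv2.imwrite('pics/s4.png',cv2.resize(p['pixels'][50:200,150:350,::-1],None,fx=4,fy=4,interpolation=cv2.INTER_CUBIC))
rows([])
```

```text
t 7.375 pos [0.6147 0.2509 0.1148] F [-4.6 -1.2 10.8] gap 0.0001
```

View pics/s4.png

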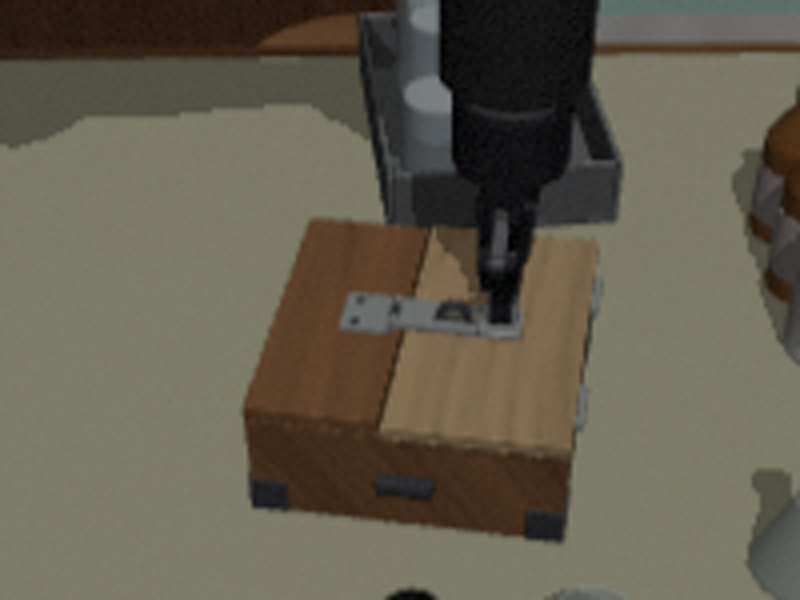

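The hasp lies flat, with the staple through its slot at about (455, 313), and the fingertips rest on the solid end. Next I lift straight up and check.

>>> move_arm --pt "0 0 0 0 0 -3 -1" --pt "0 0 0 0 0 -25 -1" --pt "0 0 0 0 0 -70 -1" --pt "0 0 0 40 0 -120 -1" --pt "0 0 0 80 0 -160 -1" --pt "0 0 0 120 0 -180 -1" --pt "0 0 0 120 0 -180 -1"

```text
t: 8.25
ee_pos: [0.4951, 0.2719, 0.2961]
orientation: [0.001, 0.083, 0.997, 0.002]
force: [0.5, -0.1, -0.1]
finger_gap: 0.0001
```

Run:
```python
from plan import *
from rig import vision
for n in ['side','top']:
    p=vision.camera(n); cv2.imwrite(f'pics/{n}5.png',p['pixels'][:,:,::-1])
    print(n,vision.spot_point(p,'small_hasp_end')[:1])
a=cv2.imread('pics/side5.png')[85:195,200:315]; cv2.imwrite('pics/sidez5.png',cv2.resize(a,None,fx=5,fy=5,interpolation=cv2.INTER_CUBIC))
p0=cv2.imread('pics/side0.png')[270:384,200:330].astype(int);p1=cv2.imread('pics/side5.png')[270:384,200:330].astype(int)
print('small-chest diff',abs(p0-p1).mean(),abs(p0-p1).max())
c=[.5644,.2591,-.168]
print([(a,(proj('side',chest2w(c,[hasp(a,.09,.015),hasp(a,.09,-.015)]))-[200,85])*5) for a in (0,.1)])
rows([])
```

```text
side [{'point': [242.2, 294.4], 'conf': 0.87}]
top [{'point': [135.1, 186.2], 'conf': 0.59}]
small-chest diff 4.166486729644625 13
[(0, array([[402.5998541 , 213.44537995],
       [397.01108131, 247.08234048]])), (0.1, array([[402.66734934, 200.55232627],
       [397.04220178, 234.16184554]]))]
t 8.45 pos [0.4966 0.2708 0.2922] F [ 0.5 -0.2  0.1] gap 0.0002
```

View pics/sidez5.png

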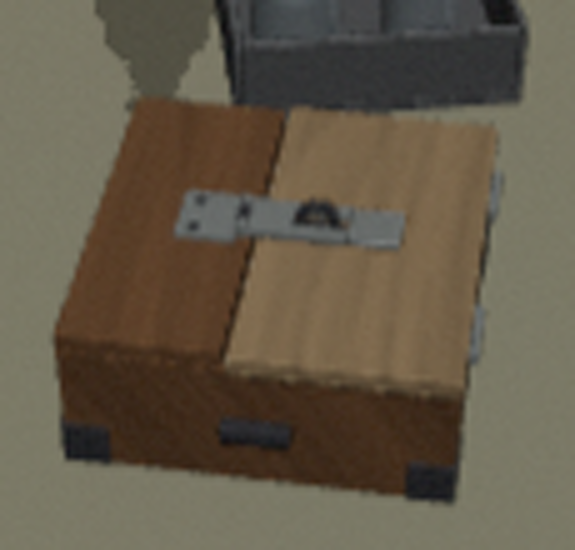

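View pics/side5.png

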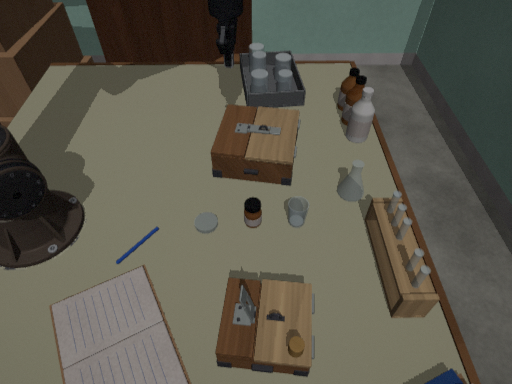

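The larger hasp's end corners are at crop pixels (403, 212) and (400, 247), matching the prediction for angle 0, and the staple stands through the slot. The smaller chest looks unchanged, so I'm handing the job in.

Run:
```python
from rig import r
print(r.job_done())
```

```text
the job is handed in; nothing more can be done
None
```

The larger chest is fastened: its hasp lies flat on the lid with the staple standing through the slot. I pushed the hasp over with the shut fingertips and pressed it down with about 11 N. I then lifted clear and handed the job in at about 8.5 s.

- **Larger hasp:** in the last side picture its end corners match the prediction for angle 0 to within about a pixel. Contact came at TCP height 0.115 m, which is the expected 101 mm upper face.
- **Smaller chest:** the side pictures from before and after differ only by image noise (at most 13 grey levels), so its hasp and brass weight look untouched. The network put its hasp end at (242, 294) in that view, against (241, 292) at the start.
- **Disagreement:** in the last top picture the network reported the smaller chest's hasp end at (135, 186), which is on the larger chest. I took this as a false detection and did not look at that picture myself.

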